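Weigh a printed gear blank on the trip balance

ROBOT

A 6-joint arm with a two-finger parallel gripper is mounted at the origin on the work surface. World frame = base frame: x ahead of the robot, y to its left, z up, the work surface at z = 0. Lengths are in m, angles in rad, forces in N, time in s.
With the tool pointing down it reaches from about 0.225 to 0.875 m from the base axis. Payload 3.4 kg.
Tool frame: the origin (TCP) lies at the very end of the fingers, on their centre line; the grasp point (between the pads) lies 19 mm behind it; z points along the fingers, y is the line along which they close (so a half turn about z gives the same grasp; the last joint's range is limited). The gripper opens to 85 mm and grips with 20 to 120 N. Pads are 22 mm wide; open, the fingers measure 114 mm over their backs; the gripper's body (76 mm by 85 mm) begins 54 mm behind the grasp point. The pads swing forward as they close: fully open they stand 13 mm farther back than shut.
Start: joints at [-1.37, 0.276, 1.505, -0, 1.361, -0.121], TCP at [0.182, -0.546, 0.231] pointing down, gripper open.
Joint ranges: [-2.89, 2.89], [-0.75, 2.08], [0.22, 2.7], [-1.18, 4.32], [0.11, 2.71], [-2.7, 2.7]. Speed limits (rad/s): [2.57, 2.57, 3.14, 3.14, 3.14, 3.14].

INTERFACE

Orientations are given as a unit quaternion [w, x, y, z].
In Python, from rig import get_state, optics, sign_off gives the robot as it stands.
- The arm moves only by the tool send_rows, never from a script. Its argument "increments" is a list of rows, each an object with "gripper": the gripper's target within -1 to 1 (shut at 1, half-way at 0, fully open at -1); "linear": the shift along the world's x, y, z in m, a list of three; "delta_rot": the turn, a rotation vector about the world's x, y, z in rad, a list of three. In form: [{"gripper": gripper, "linear": [dx, dy, dz], "delta_rot": [rx, ry, rz]}, ...]. A call has 1 to 8 rows; each row is the pose to reach, as a shift and turn from the pose commanded when the call began; what a row does not reach only later rows make up. A row lasts 1/10 s, in which the tool goes at most 50 mm and 8.59 degrees, less where a joint would pass 70% of its speed; a pose out of reach is approached as far as the arm can. A call with a gripper value outside its range is refused whole. The fingers move at their own pace and stop on an object; "newtons" is the grip in N (left out, the last holds). Time passes only in rows, so rows that repeat a pose let the fingers close. It gives the time, the measured TCP pose, the force, the opening and the grip force at its end, in the units of the state.
- get_state(): the state, without advancing time (a new reading comes with each control period).
- optics.get_image(name): name is "scene" or "side" or "wrist"; returns a dict with "pixels" (420x560x3 uint8, blue, green, red), "K" (3x3 intrinsics, pixels), "k1" (the pictures are not rectified: a ray, as slopes to the right and down, at radius r is drawn at 1 + k1 r^2 times it, then the intrinsics apply), "rvec" (rotation vector, rad) and "tvec" (3), from world to camera coordinates, as OpenCV has them; the wrist camera has in their place "T_tool_cam" (4x4, takes a point from camera to tool coordinates, whose origin is the TCP and whose axes are the flange's). Camera axes: x right, y down, z forward; pixel columns grow to the right and rows downward; lengths in m; the calibration is good to about 2 mm. A picture is of the moment at which its call begins: read the wrist's pose just before it. There is no depth.
- sign_off(): hands the job in; it is judged then, once.
The state is a dict: "clock": time; "qpos": joint angles; "qd": joint speeds; "effort": joint torques, N m; "position": TCP position; "ee_rot": TCP orientation; "contact_force": force on the tool from outside, world axes, zero at the start; "moment": the same for the moment, N m; "width": finger opening in m; "gripper_force": force on a finger pad.
Only numpy, scipy, OpenCV 4.12 (cv2) and the standard library are available. Lean on these libraries where they do the work, as an engineer would, in place of code of your own. Each camera call takes 0.05 s, during which the arm holds its last target. There are 200 camera calls.

TASK

Weigh the big printed gear on the two-pan balance: set it gently, hub up, on the left pan, then stand the 200 g and the 100 g brass weights on the right pan, and slide the poise along the front beam until the balance beam rests level, its pointer on the middle mark. Leave the 500 g weight and everything else on the table where they are.

Things in the scene. Friction and masses are not known exactly. Their poses are not given: they have to be found in the camera images.
- gear_center (a point): The part to weigh: a grey 3D-printed gear blank, a toothed disc 124 mm across and 30 mm thick with a round hub 44 mm across standing 29 mm above the disc, 59 mm tall in all, lying hub up on the table. Its weight is unknown, 320 to 475 g. This point is on its axis half-way up, 29.5 mm above its underside; z is the axis. Grip it by the hub.
- w500_center (a point): Brass cylinder weight with a round knob, the largest of three, 500 g: body 43 mm across and 37 mm high, knob 25 mm across, 54 mm tall in all. Too heavy for this job; leave it. This point is on its axis half-way up (27 mm above its underside); z is the axis.
- w200_center (a point): Brass cylinder weight, the middle one, 200 g: body 31 mm across and 29 mm high, on a short neck a round knob 19 mm across and 11 mm high, 44 mm tall in all. This point is on its axis half-way up (22 mm above its underside); z is the axis.
- w100_center (a point): Brass cylinder weight, the smallest, 100 g: body 24 mm across and 23 mm high, on a short neck a round knob 16 mm across and 10 mm high, 37 mm tall in all. This point is on its axis half-way up (18.5 mm above its underside); z is the axis.
- balance: Fixed grey base of a laboratory trip balance, 125 x 300 mm, that carries the beam at its middle. Origin: centre of its underside on the table. Its x axis points from the front (graduated beam, robot's side) to the back, its y axis from the right pan to the left pan. A white index plate 34 mm wide with its middle mark stands between the pans, up to 143 mm high, and the black pointer in front of it reaches 163 mm high.
- pan_left_top (a point): Centre of the top face of the left pan (base +y side), a flat steel disc of 150 mm diameter, 95 mm from the balance's middle, 104 mm above the table when the beam is level. A linkage keeps it horizontal, so a load counts the same anywhere on the pan. It moves up to 11 mm up or down with the beam.
- pan_right_top (a point): The same for the right pan (base -y side), which takes the weights.
- pan_left: The left pan itself; its origin is on its pivot, 34 mm below the top face.
- pan_right: The right pan itself; its origin is on its pivot, 34 mm below the top face.
- beam (a joint): Tilt of the balance beam (rad): 0 level, positive when the right pan is down, negative when the left pan is down; stops at -0.12 and 0.12. Away from the stops it tilts 0.0030 rad for each gram by which one side is heavier (the poise counted on the right). The empty beam is level with the poise at 0. It is damped and settles in about a second.
- poise (a joint): Position of the sliding poise along the graduated beam (m): 0 at the left end, 0.19 at the right end; 1 mm to the right counts as 1.05 g on the right pan, so the whole travel counts as 200 g. It stays where it is left (about 0.6 N to slide).
- poise_tab (a point): Centre of the poise's upright thumb tab, 10 mm wide along the beam, 16 mm across it, 30 mm high. The graduated beam runs along the base's y axis, 105 mm in front (-x) of the balance's middle; level, its top edge is 77 mm and the tab's top 112 mm above the table. Its ends rise and fall up to 14 mm: push the tab sideways along the beam rather than hold it, and let go to see where the beam rests.
- pinion: Bystander: small printed gear 44 mm across, 22 mm tall; origin centre of underside.
- pen: Bystander: blue 3D pen 165 mm long, 28 mm thick, lying along its x axis.
- caliper: Bystander: digital caliper 200 mm long lying flat along its x axis, 14 mm thick.
- bracket: Bystander: printed angle bracket 60 x 40 x 36 mm beyond the weights; origin under its middle.
- glue: Bystander: glue stick standing, 27 mm across, 96 mm tall.
- driver: Bystander: screwdriver 170 mm long lying behind the balance along its x axis.
- gear: The same gear blank as a whole, its origin at the centre of its underside.
- w200: The same 200 g weight as a whole, its origin at the centre of its underside.
- w100: The same 100 g weight as a whole, its origin at the centre of its underside.

How it is judged:
By the outcome, as a careful person would: the job done as asked, in the order asked, and still so for the second after the job is handed in, with the robot touching nothing.
It also fails if it takes over 72 s, if anything falls off the work surface, if the arm or the gripper's body presses on something with over 40 N, if the wrist force passes 120 N, or if a joint passes its speed limit or range.

## Working session

There is one attempt and no reset: what is moved stays moved. The work goes in short steps, Python scripts to look and compute and a tool call to move; the robot and the scene stay as the last step left them, time stands still between calls to the robot, and variables do not carry over. Pictures are saved under pics/ and viewed, at most 10 in all, crops included, and the job is handed in when it is done.

Besides the shell and the picture viewer there is one more tool, called after ">>>" as name(argument=value, ...), one argument or row to a line, values as JSON. send_rows: Moves the arm, as the interface text tells. Its arguments: {"type":"object","properties":{"increments":{"type":"array"},"newtons":{"type":"number"}},"required":["increments"]}

```bash
mkdir -p pics; cat > h.py <<'E'
import numpy as np, cv2
from rig import get_state, optics, sign_off
from scipy.spatial.transform import Rotation as R
def grab(name, save=None):
    s=get_state(); im=optics.get_image(name); p=np.array(im["pixels"]).astype(np.uint8); im["pixels"]=p
    if name=="wrist":
        q=s["ee_rot"]; T=np.eye(4); T[:3,:3]=R.from_quat([q[1],q[2],q[3],q[0]]).as_matrix(); T[:3,3]=s["position"]
        im["Twc"]=T@np.array(im["T_tool_cam"])
    else:
        T=np.eye(4); r=cv2.Rodrigues(np.array(im["rvec"],float))[0]; T[:3,:3]=r.T; T[:3,3]=-r.T@np.array(im["tvec"],float).ravel(); im["Twc"]=T
    if save: cv2.imwrite("pics/"+save,p)
    return im
def ray(im,uv):
    K=np.array(im["K"],float); d=(np.array(uv,float)-K[:2,2])/[K[0,0],K[1,1]]
    u=d.copy()
    for _ in range(30): u=d/(1+im["k1"]*(u@u))
    v=im["Twc"][:3,:3]@np.array([u[0],u[1],1]); return im["Twc"][:3,3],v/np.linalg.norm(v)
def onz(im,uv,z):
    o,v=ray(im,uv); return o+v*(z-o[2])/v[2]
def proj(im,P):
    T=np.linalg.inv(im["Twc"]); c=T[:3,:3]@np.array(P,float)+T[:3,3]; u=c[:2]/c[2]; u=u*(1+im["k1"]*(u@u))
    K=np.array(im["K"],float); return u*[K[0,0],K[1,1]]+K[:2,2]
def tri(im1,uv1,im2,uv2):
    o1,a=ray(im1,uv1); o2,b=ray(im2,uv2); t=np.linalg.lstsq(np.c_[a,-b],o2-o1,rcond=None)[0]
    p,q=o1+a*t[0],o2+b*t[1]; return (p+q)/2,np.linalg.norm(p-q)
E
python3 - <<'E'
from h import *
a=grab("scene","scene0.png");b=grab("side","side0.png");w=grab("wrist")
for i in(a,b,w):print(i["Twc"].round(3).tolist(),i["k1"],np.array(i["K"]).round(1).tolist())
print(get_state())
cv2.imwrite("pics/w0.png",w["pixels"])
E
```

```text
[[0.39, 0.575, -0.719, 1.453], [0.921, -0.248, 0.302, -0.424], [-0.005, -0.78, -0.626, 0.879], [0.0, 0.0, 0.0, 1.0]] -0.18802089982748518 [[541.2, 0.0, 277.4], [0.0, 541.2, 222.8], [0.0, 0.0, 1.0]]
[[-0.999, -0.022, 0.033, 0.516], [-0.038, 0.751, -0.659, 0.735], [-0.01, -0.659, -0.752, 0.975], [0.0, 0.0, 0.0, 1.0]] -0.13313712374663128 [[447.6, 0.0, 284.2], [0.0, 447.6, 202.3], [0.0, 0.0, 1.0]]
[[0.316, -0.897, -0.308, 0.262], [-0.949, -0.299, -0.102, -0.519], [-0.001, 0.325, -0.946, 0.373], [0.0, 0.0, 0.0, 1.0]] -0.07149752047067547 [[336.7, 0.0, 285.1], [0.0, 336.7, 207.6], [0.0, 0.0, 1.0]]
{'clock': 0.15, 'qpos': array([-1.37001814e+00,  2.76480468e-01,  1.50583906e+00,  5.79865281e-06,
        1.36067649e+00, -1.20987082e-01]), 'qd': array([-0.00017804, -0.00143513, -0.00421145, -0.00081509,  0.0003288 ,
       -0.00049152]), 'effort': array([ 2.43566777e-03, -4.17145336e+01, -2.46033347e+01, -1.44854089e-04,
        7.62632437e-03, -9.51091920e-06]), 'position': array([ 0.18176633, -0.54511268,  0.23062218]), 'ee_rot': array([-7.01239888e-04,  9.87086133e-01,  1.60188868e-01, -2.51538150e-05]), 'contact_force': array([-0.16615228, -0.6294607 ,  0.45491516]), 'moment': array([-0.02717461,  0.01277183,  0.00382659]), 'gripper_force': 0.0, 'width': 0.0852007440812979}
```

View pics/scene0.png

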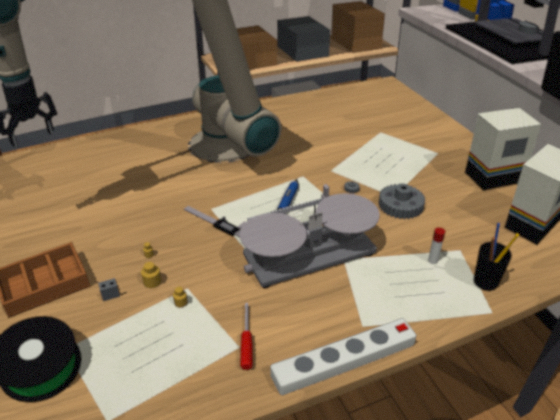

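View pics/side0.png

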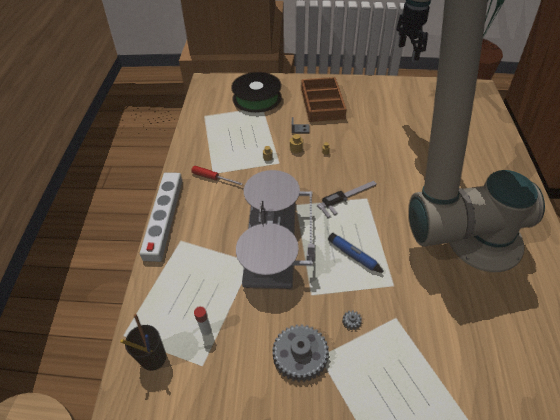

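The scene view shows the gear at (402,200), the pans at (272,237) right and (346,216) left, and the brass weights at (148,250) 100 g, (150,273) 500 g and (180,297) 200 g. The side view has the gear at (301,350), the pans at (267,250) and (272,193), and the weights at (326,148), (296,144) and (267,153).

```bash
python3 - <<'E'
from h import *
a=grab("scene");b=grab("side")
def blobs(im,lo,hi,mina,box):
    hsv=cv2.cvtColor(im["pixels"],cv2.COLOR_BGR2HSV); m=cv2.inRange(hsv,lo,hi)
    k=np.zeros_like(m);x0,y0,x1,y1=box;k[y0:y1,x0:x1]=255;m&=k
    n,l,s,c=cv2.connectedComponentsWithStats(m)
    return [(s[i][:5].tolist(),c[i].round(1).tolist()) for i in range(1,n) if s[i][4]>=mina]
for nm,im,u in(("scene",a,[(272,237),(346,216),(150,275),(402,203),(402,188)]),("side",b,[(267,250),(272,193),(296,146),(301,341),(301,365)])):
    hsv=cv2.cvtColor(im["pixels"],cv2.COLOR_BGR2HSV); print(nm,[hsv[y,x].tolist() for x,y in u])
print("brass",blobs(a,(15,120,60),(32,255,255),15,(125,235,200,310)),blobs(b,(15,120,60),(32,255,255),15,(255,135,340,165)))
pa=blobs(a,(118,12,110),(175,70,220),300,(225,185,400,260));pb=blobs(b,(118,12,110),(175,70,220),300,(225,165,320,280))
print("pans",pa,pb)
# crops enlarged, montage
A=cv2.resize(a["pixels"][165:285,220:440],None,fx=3,fy=3,interpolation=cv2.INTER_CUBIC)[:, :660]
B=cv2.resize(b["pixels"][225:395,220:380],None,fx=2,fy=2)
cv2.imwrite("pics/cropA.png",A)
for z in(0.104,):
    print("panR",onz(a,(272,237),z),onz(b,(272,193),z),"panL",onz(a,(346,216),z),onz(b,(267,250),z))
print("hubtop",tri(a,(403,188),b,(301,341)))
for n,u,v,z in(("100",(148,250),(326,148),.018),("500",(150,273),(296,144),.027),("200",(180,297),(267,153),.022)):
    print(n,onz(a,u,z),onz(b,v,z))
E
```

```text
scene [[167, 15, 149], [169, 14, 145], [21, 177, 174], [100, 8, 100], [90, 22, 58]]
side [[146, 12, 153], [160, 17, 139], [19, 129, 77], [0, 9, 58], [156, 16, 78]]
brass [([125, 235, 75, 75, 4957], [160.3, 268.4])] [([290, 135, 13, 18, 166], [295.6, 142.8]), ([322, 142, 8, 13, 72], [325.5, 147.9]), ([263, 146, 9, 11, 36], [266.5, 150.1])]
pans [([316, 195, 61, 38, 1099], [346.2, 213.0]), ([238, 213, 69, 43, 1329], [272.2, 234.1])] [([239, 224, 31, 44, 391], [253.3, 244.6])]
panR [ 0.60411912 -0.08081969  0.104     ] [ 0.58761952 -0.05975847  0.104     ] panL [0.60250885 0.10633357 0.104     ] [0.5891862  0.12357748 0.104     ]
hubtop (array([0.50643467, 0.33297357, 0.0609485 ]), np.float64(0.005219617179807035))
100 [ 0.43667847 -0.33757079  0.018     ] [ 0.43350272 -0.33769974  0.018     ]
500 [ 0.52758987 -0.35162047  0.027     ] [ 0.52945706 -0.34382575  0.027     ]
200 [ 0.62232539 -0.30666835  0.022     ] [ 0.61977354 -0.30440467  0.022     ]
```

View pics/cropA.png

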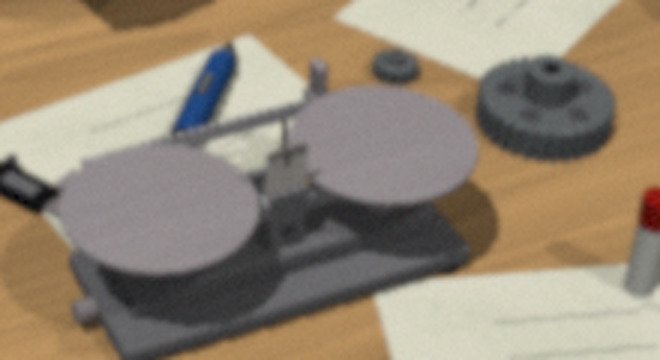

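The crop shows both pans level. Ellipse centres come to about (273,234) for the right pan and (349,213) for the left, and the poise tab at (326,190) is at the left end. I'm moving to the gear.

>>> send_rows(
  increments=[
    {"gripper":-1,"linear":[0.02,0.04,0.02],"delta_rot":[0,0,-0.1]},
    {"gripper":-1,"linear":[0.04,0.09,0.03],"delta_rot":[0,0,-0.2]},
    {"gripper":-1,"linear":[0.06,0.135,0.04],"delta_rot":[0,0,-0.322]},
    {"gripper":-1,"linear":[0.08,0.18,0.04],"delta_rot":[0,0,-0.322]},
    {"gripper":-1,"linear":[0.1,0.225,0.04],"delta_rot":[0,0,-0.322]},
    {"gripper":-1,"linear":[0.12,0.27,0.04],"delta_rot":[0,0,-0.322]},
    {"gripper":-1,"linear":[0.14,0.315,0.04],"delta_rot":[0,0,-0.322]},
    {"gripper":-1,"linear":[0.16,0.36,0.04],"delta_rot":[0,0,-0.322]},
  ],
)

```text
clock: 1.05
position: [0.3417, -0.1847, 0.2715]
ee_rot: [0.0, 1.0, -0.001, 0.0]
contact_force: [1.1, -0.9, 0.2]
width: 0.0854
gripper_force: 0.0
```

>>> send_rows(
  increments=[
    {"gripper":-1,"linear":[0.02,0.045,0],"delta_rot":[0,0,0]},
    {"gripper":-1,"linear":[0.04,0.09,0],"delta_rot":[0,0,0]},
    {"gripper":-1,"linear":[0.06,0.135,0],"delta_rot":[0,0,0]},
    {"gripper":-1,"linear":[0.075,0.18,0],"delta_rot":[0,0,0]},
    {"gripper":-1,"linear":[0.09,0.225,0],"delta_rot":[0,0,0]},
    {"gripper":-1,"linear":[0.105,0.27,0],"delta_rot":[0,0,0]},
    {"gripper":-1,"linear":[0.12,0.315,0],"delta_rot":[0,0,0]},
    {"gripper":-1,"linear":[0.13,0.36,0],"delta_rot":[0,0,0]},
  ],
)

```text
clock: 1.85
position: [0.472, 0.1755, 0.2713]
ee_rot: [0.0, 1.0, 0.0, 0.0]
contact_force: [1.0, -1.4, 0.0]
width: 0.0854
gripper_force: 0.0
```

```bash
python3 - <<'E'
from h import *
w=grab("wrist","w1.png");cv2.imwrite("pics/w1b.png",cv2.resize(w["pixels"],(800,600)))
a=grab("scene");b=grab("side")
print(tri(a,(273,233.7),b,(272.5,193)),tri(a,(348.7,213),b,(268,250)))
print(w["Twc"].round(3).tolist())
for P in((.506,.333,.059),(.6,.115,.104),(.6,-.07,.104)):print(proj(w,P))
E
```

```text
(array([ 0.58609686, -0.06971067,  0.09481208]), np.float64(0.0030213240833452458)) (array([0.58800608, 0.12087488, 0.09886768]), np.float64(0.002281706756682494))
[[-0.0, -0.946, -0.324, 0.556], [-1.0, 0.0, -0.001, 0.176], [0.001, 0.324, -0.946, 0.414], [0.0, 0.0, 0.0, 1.0]]
[136.73646188 144.05152961]
[356.21768057  39.97803074]
[559.06186768  48.84267823]
```

View pics/w1.png

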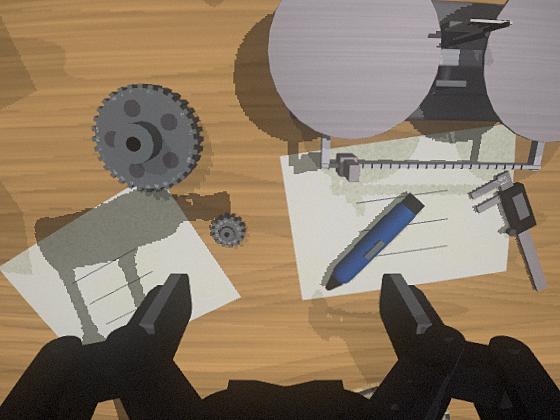

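The wrist view shows the gear, with its hub hole at (133,144) and its disc spanning x 92–203. It also shows the left pan (x 268–440), the poise at (347,165) by the left end of the front beam, and the pen and caliper in front of the balance.

```bash
python3 - <<'E'
from h import *
w=grab("wrist")
print("hub",onz(w,(133,144),.059),"disc edges",[onz(w,p,.03).round(4).tolist() for p in((92,138),(203,138),(148,84),(148,192))])
for p in((325,163),(540,165),(347,158)): print("beam",onz(w,p,.077).round(4))
hsv=cv2.cvtColor(w["pixels"],cv2.COLOR_BGR2HSV);print([hsv[y,x].tolist() for x,y in((350,60),(300,30),(400,100),(530,60),(200,50))])
g=cv2.GaussianBlur(w["pixels"],(5,5),0);m=np.zeros((422,562),np.uint8)
cv2.floodFill(g,m,(350,60),0,(4,4,4),(4,4,4),cv2.FLOODFILL_MASK_ONLY|(255<<8))
m=m[1:-1,1:-1];c=max(cv2.findContours(m,0,cv2.CHAIN_APPROX_NONE)[0],key=cv2.contourArea)[:,0]
print(c.min(0),c.max(0))
c=c[(c[:,1]>3)&(c[:,0]<435)]
P=np.array([onz(w,p,.104)[:2] for p in c])
def fit(P):
    for _ in range(6):
        A=np.c_[2*P,np.ones(len(P))];s=np.linalg.lstsq(A,(P**2).sum(1),rcond=None)[0];r=np.sqrt(s[2]+s[0]**2+s[1]**2)
        e=np.linalg.norm(P-s[:2],axis=1)-r;P=P[abs(e)<max(.0015,2*e.std())]
    return s[:2],r,len(P)
print(fit(P))
E
```

```text
hub [0.50457396 0.33731124 0.059     ] disc edges [[0.5078, 0.3985, 0.03], [0.5067, 0.2686, 0.03], [0.5657, 0.3255, 0.03], [0.4429, 0.3399, 0.03]]
beam [0.4879 0.1352 0.077 ]
beam [ 0.4888 -0.0945  0.077 ]
beam [0.4931 0.1132 0.077 ]
[[154, 12, 166], [168, 16, 164], [155, 9, 168], [150, 12, 153], [17, 126, 182]]
[270   0] [458 136]
(array([0.59131319, 0.11574287]), np.float64(0.07313495144942753), 261)
```

>>> send_rows(
  increments=[
    {"gripper":-1,"linear":[0.01,0.045,0],"delta_rot":[0,0,0]},
    {"gripper":-1,"linear":[0.02,0.09,-0.01],"delta_rot":[0,0,0]},
    {"gripper":-1,"linear":[0.028,0.13,-0.03],"delta_rot":[0,0,0]},
    {"gripper":-1,"linear":[0.032,0.155,-0.06],"delta_rot":[0,0,0]},
    {"gripper":-1,"linear":[0.032,0.1605,-0.1],"delta_rot":[0,0,0]},
    {"gripper":-1,"linear":[0.032,0.1605,-0.145],"delta_rot":[0,0,0]},
    {"gripper":-1,"linear":[0.032,0.1605,-0.185],"delta_rot":[0,0,0]},
    {"gripper":-1,"linear":[0.032,0.1605,-0.205],"delta_rot":[0,0,0]},
  ],
)

```text
clock: 2.85
position: [0.5014, 0.3307, 0.0628]
ee_rot: [0.002, 1.0, -0.001, -0.003]
contact_force: [-0.3, -0.7, 0.1]
width: 0.0854
gripper_force: 0.0
```

>>> send_rows(
  increments=[
    {"gripper":-1,"linear":[0,0,-0.02],"delta_rot":[0,0,0]},
    {"gripper":-1,"linear":[0,0,-0.032],"delta_rot":[0,0,0]},
    {"gripper":0,"linear":[0,0,-0.032],"delta_rot":[0,0,0]},
    {"gripper":0.2,"linear":[0,0,-0.032],"delta_rot":[0,0,0]},
    {"gripper":1,"linear":[0,0,-0.032],"delta_rot":[0,0,0]},
    {"gripper":1,"linear":[0,0,-0.032],"delta_rot":[0,0,0]},
    {"gripper":1,"linear":[0,0,-0.032],"delta_rot":[0,0,0]},
    {"gripper":1,"linear":[0,0,-0.032],"delta_rot":[0,0,0]},
  ],
  newtons=50,
)

```text
clock: 3.65
position: [0.5049, 0.335, 0.0364]
ee_rot: [-0.001, 1.0, -0.0, 0.002]
contact_force: [0.5, 1.5, 6.0]
width: 0.0426
gripper_force: 51.9
```

>>> send_rows(
  increments=[
    {"gripper":1,"linear":[0,0,0.01],"delta_rot":[0,0,0]},
    {"gripper":1,"linear":[0,0,0.03],"delta_rot":[0,0,0]},
    {"gripper":1,"linear":[0,0,0.06],"delta_rot":[0,0,0]},
    {"gripper":1,"linear":[0,0,0.09],"delta_rot":[0,0,0]},
    {"gripper":1,"linear":[0,0,0.12],"delta_rot":[0,0,0]},
    {"gripper":1,"linear":[0,0,0.14],"delta_rot":[0,0,0]},
    {"gripper":1,"linear":[0,0,0.145],"delta_rot":[0,0,0]},
    {"gripper":1,"linear":[0,0,0.145],"delta_rot":[0,0,0]},
  ],
)

```text
clock: 4.45
position: [0.5031, 0.3337, 0.1797]
ee_rot: [0.0, 1.0, -0.0, 0.0]
contact_force: [0.5, -0.1, -3.8]
width: 0.0426
gripper_force: 51.5
```

>>> send_rows(
  increments=[
    {"gripper":1,"linear":[0.01,-0.02,0],"delta_rot":[0,0,0]},
    {"gripper":1,"linear":[0.022,-0.05,0],"delta_rot":[0,0,0]},
    {"gripper":1,"linear":[0.037,-0.09,0],"delta_rot":[0,0,0]},
    {"gripper":1,"linear":[0.052,-0.13,0],"delta_rot":[0,0,0]},
    {"gripper":1,"linear":[0.067,-0.17,0],"delta_rot":[0,0,0]},
    {"gripper":1,"linear":[0.08,-0.2,0],"delta_rot":[0,0,0]},
    {"gripper":1,"linear":[0.087,-0.219,0],"delta_rot":[0,0,0]},
    {"gripper":1,"linear":[0.087,-0.219,0],"delta_rot":[0,0,0]},
  ],
)

```text
clock: 5.25
position: [0.5902, 0.1117, 0.1769]
ee_rot: [0.001, 1.0, -0.002, -0.002]
contact_force: [-0.6, 0.2, -3.3]
width: 0.0423
gripper_force: 51.6
```

```bash
python3 - <<'E'
from h import *
s=get_state();print(s["clock"],s["position"],s["contact_force"],s["width"])
a=grab("scene");b=grab("side");w=grab("wrist")
A=cv2.resize(a["pixels"][130:280,220:420],(533,400));B=cv2.resize(b["pixels"][150:300,200:350],(400,400))
cv2.imwrite("pics/m2.png",cv2.resize(np.hstack([A,B]),(790,339)))
E
```

```text
5.25 [0.59024819 0.11166007 0.17693999] [-0.62400962  0.165598   -3.3135927 ] 0.042297220789021914
```

View pics/m2.png

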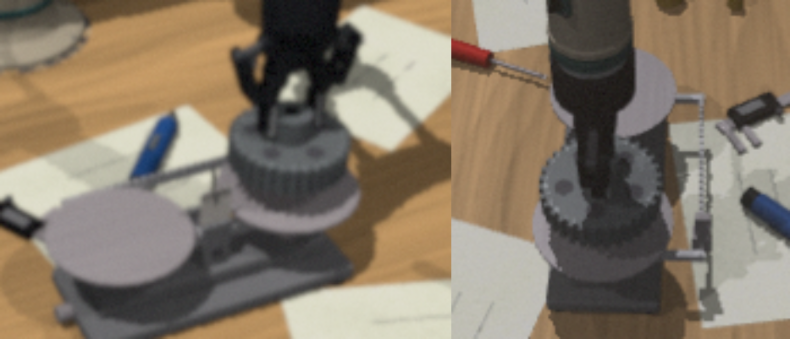

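The picture shows the gear held upright above the left pan and centred on it. I'm lowering it slowly.

>>> send_rows(
  increments=[
    {"gripper":1,"linear":[0,0,-0.01],"delta_rot":[0,0,0]},
    {"gripper":1,"linear":[0,0,-0.022],"delta_rot":[0,0,0]},
    {"gripper":1,"linear":[0,0,-0.03],"delta_rot":[0,0,0]},
    {"gripper":1,"linear":[0,0,-0.035],"delta_rot":[0,0,0]},
    {"gripper":1,"linear":[0,0,-0.038],"delta_rot":[0,0,0]},
    {"gripper":1,"linear":[0,0,-0.041],"delta_rot":[0,0,0]},
    {"gripper":1,"linear":[0,0,-0.044],"delta_rot":[0,0,0]},
    {"gripper":1,"linear":[0,0,-0.046],"delta_rot":[0,0,0]},
  ],
)

```text
clock: 6.2
position: [0.5906, 0.1149, 0.1334]
ee_rot: [0.0, 1.0, -0.0, 0.0]
contact_force: [-0.4, 0.2, -1.7]
width: 0.0424
gripper_force: 51.6
```

>>> send_rows(
  increments=[
    {"gripper":1,"linear":[0,0,-0.001],"delta_rot":[0,0,0]},
    {"gripper":1,"linear":[0,0,-0.002],"delta_rot":[0,0,0]},
    {"gripper":1,"linear":[0,0,-0.002],"delta_rot":[0,0,0]},
  ],
)

```text
clock: 6.5
position: [0.5905, 0.1149, 0.1314]
ee_rot: [0.0, 1.0, -0.0, 0.0]
contact_force: [0.4, 0.1, -3.8]
width: 0.0424
gripper_force: 51.6
```

>>> send_rows(
  increments=[
    {"gripper":1,"linear":[0,0,-0.001],"delta_rot":[0,0,0]},
    {"gripper":1,"linear":[0,0,-0.002],"delta_rot":[0,0,0]},
    {"gripper":1,"linear":[0,0,-0.002],"delta_rot":[0,0,0]},
  ],
)

```text
clock: 6.8
position: [0.5905, 0.1149, 0.1293]
ee_rot: [0.0, 1.0, -0.0, 0.0]
contact_force: [0.0, 0.4, -2.7]
width: 0.0426
gripper_force: 51.6
```

```bash
python3 - <<'E'
from h import *
print(get_state()["contact_force"])
a=grab("scene")
cv2.imwrite("pics/m3.png",cv2.resize(a["pixels"][160:280,230:410],(780,520),interpolation=cv2.INTER_CUBIC))
E
```

```text
[ 0.0072715   0.3809428  -2.67425361]
```

View pics/m3.png

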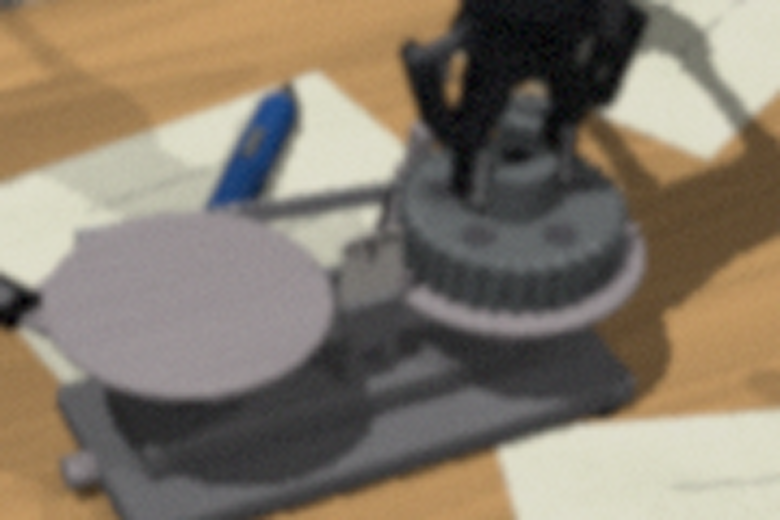

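The gear sits on the left pan and the beam has tilted left, close to its stop. I'm releasing it.

>>> send_rows(
  increments=[
    {"gripper":1,"linear":[0,0,-0.001],"delta_rot":[0,0,0]},
    {"gripper":1,"linear":[0,0,-0.0015],"delta_rot":[0,0,0]},
    {"gripper":0,"linear":[0,0,-0.0015],"delta_rot":[0,0,0]},
    {"gripper":-0.5,"linear":[0,0,-0.0015],"delta_rot":[0,0,0]},
    {"gripper":-0.7,"linear":[0,0,-0.0015],"delta_rot":[0,0,0]},
    {"gripper":-0.7,"linear":[0,0,0.01],"delta_rot":[0,0,0]},
    {"gripper":-0.7,"linear":[0,0,0.04],"delta_rot":[0,0,0]},
    {"gripper":-0.7,"linear":[0,0,0.08],"delta_rot":[0,0,0]},
  ],
)

```text
clock: 7.65
position: [0.5893, 0.1149, 0.2091]
ee_rot: [0.0, 1.0, -0.0, -0.002]
contact_force: [0.9, 0.5, 0.2]
width: 0.0728
gripper_force: 0.0
```

>>> send_rows(
  increments=[
    {"gripper":-0.7,"linear":[0,-0.03,0.03],"delta_rot":[0,0,0]},
    {"gripper":-0.7,"linear":[0,-0.075,0.04],"delta_rot":[0,0,0]},
    {"gripper":-0.7,"linear":[0,-0.12,0.04],"delta_rot":[0,0,0]},
    {"gripper":-0.7,"linear":[0,-0.165,0.04],"delta_rot":[0,0,0]},
    {"gripper":-0.7,"linear":[0,-0.21,0.04],"delta_rot":[0,0,0]},
    {"gripper":-0.7,"linear":[0,-0.255,0.04],"delta_rot":[0,0,0]},
    {"gripper":-0.7,"linear":[-0.02,-0.3,0.04],"delta_rot":[0,0,0]},
    {"gripper":-0.7,"linear":[-0.04,-0.34,0.04],"delta_rot":[0,0,0]},
  ],
)

```text
clock: 8.45
position: [0.5502, -0.2274, 0.25]
ee_rot: [0.001, 1.0, -0.0, 0.001]
contact_force: [0.8, -0.3, -0.1]
width: 0.0726
gripper_force: 0.0
```

>>> send_rows(
  increments=[
    {"gripper":-0.7,"linear":[0,-0.03,0],"delta_rot":[0,0,0]},
    {"gripper":-0.7,"linear":[0,-0.04,0],"delta_rot":[0,0,0]},
    {"gripper":-0.7,"linear":[0,-0.04,0],"delta_rot":[0,0,0]},
  ],
)

```text
clock: 8.75
position: [0.5506, -0.2662, 0.2497]
ee_rot: [0.0, 1.0, -0.001, 0.0]
contact_force: [0.1, 0.8, 0.0]
width: 0.0727
gripper_force: 0.0
```

```bash
python3 - <<'E'
from h import *
s=get_state();print(s["clock"],s["position"])
w=grab("wrist","w4.png")
for P in((.621,-.306,.022),(.435,-.337,.018)):print(proj(w,P))
hsv=cv2.cvtColor(w["pixels"],cv2.COLOR_BGR2HSV)
m=cv2.inRange(hsv,(20,150,60),(32,255,255));n,l,st,c=cv2.connectedComponentsWithStats(m)
print([(st[i].tolist(),c[i].round(1).tolist()) for i in range(1,n) if st[i][4]>60])
E
```

```text
8.75 [ 0.55056311 -0.26620275  0.24973986]
[322.14010352 106.63207066]
[341.82490396 261.55853199]
[([310, 94, 29, 29, 477], [326.2, 106.8]), ([340, 168, 42, 43, 1178], [361.6, 189.9]), ([333, 248, 20, 27, 336], [343.4, 261.2])]
```

View pics/w4.png

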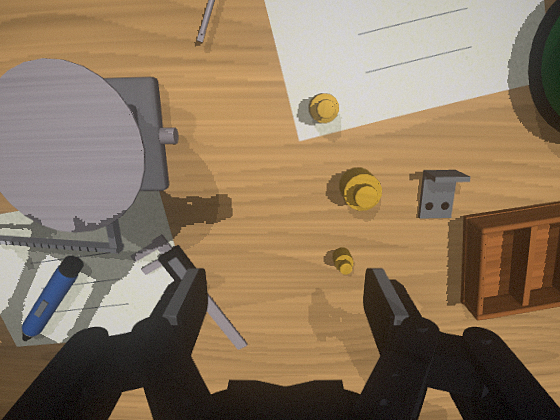

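The wrist view shows the 200 g knob at (327,106), the 500 g at (367,197) and the 100 g knob at (346,267). The right pan is at upper left and raised.

```bash
python3 - <<'E'
from h import *
w=grab("wrist")
print(onz(w,(327,106),.044),onz(w,(324,107.5),.029),onz(w,(346,267),.037),onz(w,(343.5,258),.023), onz(w,(367,197),.054))
g=cv2.GaussianBlur(w["pixels"],(5,5),0);m=np.zeros((422,562),np.uint8)
cv2.floodFill(g,m,(60,140),0,(4,4,4),(4,4,4),cv2.FLOODFILL_MASK_ONLY|(255<<8))
c=max(cv2.findContours(m[1:-1,1:-1],0,cv2.CHAIN_APPROX_NONE)[0],key=cv2.contourArea)[:,0];c=c[c[:,0]>3]
P=np.array([onz(w,p,.115)[:2] for p in c])
for _ in range(6):
    s=np.linalg.lstsq(np.c_[2*P,np.ones(len(P))],(P**2).sum(1),rcond=None)[0];r=np.sqrt(s[2]+s[0]**2+s[1]**2)
    e=np.linalg.norm(P-s[:2],axis=1)-r;P=P[abs(e)<max(.0015,2*e.std())]
print(s[:2],r,len(P))
E
```

```text
[ 0.6224929  -0.30669095  0.044     ] [ 0.62043987 -0.30540459  0.029     ] [ 0.43797283 -0.33726703  0.037     ] [ 0.44272139 -0.33626707  0.023     ] [ 0.53050494 -0.35117039  0.054     ]
[ 0.59170908 -0.0732512 ] 0.07319042777314849 285
```

>>> send_rows(
  increments=[
    {"gripper":-0.6,"linear":[0.03,-0.02,-0.02],"delta_rot":[0,0,0]},
    {"gripper":-0.6,"linear":[0.06,-0.035,-0.05],"delta_rot":[0,0,0]},
    {"gripper":-0.6,"linear":[0.071,-0.039,-0.09],"delta_rot":[0,0,0]},
    {"gripper":-0.6,"linear":[0.071,-0.039,-0.13],"delta_rot":[0,0,0]},
    {"gripper":-0.6,"linear":[0.071,-0.039,-0.165],"delta_rot":[0,0,0]},
    {"gripper":-0.6,"linear":[0.071,-0.039,-0.18],"delta_rot":[0,0,0]},
    {"gripper":-0.6,"linear":[0.071,-0.039,-0.18],"delta_rot":[0,0,0]},
  ],
)

```text
clock: 9.55
position: [0.6205, -0.3016, 0.0671]
ee_rot: [-0.001, 1.0, 0.001, -0.002]
contact_force: [0.2, 0.0, 0.0]
width: 0.0683
gripper_force: 0.0
```

```bash
python3 - <<'E'
from h import *
s=get_state();print(s["clock"],s["position"])
w=grab("wrist","w5.png")
hsv=cv2.cvtColor(w["pixels"],cv2.COLOR_BGR2HSV)
m=cv2.inRange(hsv,(18,130,60),(32,255,255));n,l,st,c=cv2.connectedComponentsWithStats(m)
print([(st[i].tolist(),c[i].round(1).tolist()) for i in range(1,n) if st[i][4]>100])
print(proj(w,(.6215,-.306,.044)),proj(w,(.6215,-.306,.029)),proj(w,(.6215,-.306,0)),proj(w,s["position"]))
E
```

```text
9.55 [ 0.62048344 -0.30160843  0.0670573 ]
[([270, 220, 51, 50, 1693], [294.5, 243.8]), ([317, 311, 57, 82, 2526], [348.2, 347.2])]
[293.04399111 252.89470358] [292.54120468 241.29325609] [291.74498702 222.96919272] [284.87349573 276.44070141]
```

>>> send_rows(
  increments=[
    {"gripper":-0.6,"linear":[0,0,-0.025],"delta_rot":[0,0,0]},
    {"gripper":-0.5,"linear":[0,0,-0.048],"delta_rot":[0,0,0]},
    {"gripper":0,"linear":[0,0,-0.058],"delta_rot":[0,0,0]},
    {"gripper":0.2,"linear":[0,0,-0.058],"delta_rot":[0,0,0]},
    {"gripper":1,"linear":[0,0,-0.058],"delta_rot":[0,0,0]},
    {"gripper":1,"linear":[0,0,-0.058],"delta_rot":[0,0,0]},
    {"gripper":1,"linear":[0,0,-0.058],"delta_rot":[0,0,0]},
    {"gripper":1,"linear":[0,0,-0.058],"delta_rot":[0,0,0]},
  ],
  newtons=40,
)

```text
clock: 10.4
position: [0.6222, -0.3045, 0.0127]
ee_rot: [0.001, 1.0, -0.0, 0.001]
contact_force: [0.0, -0.5, 3.7]
width: 0.0293
gripper_force: 39.9
```

>>> send_rows(
  increments=[
    {"gripper":1,"linear":[0,0,0.02],"delta_rot":[0,0,0]},
    {"gripper":1,"linear":[0,0,0.06],"delta_rot":[0,0,0]},
    {"gripper":1,"linear":[0,0,0.1],"delta_rot":[0,0,0]},
    {"gripper":1,"linear":[0,0,0.14],"delta_rot":[0,0,0]},
    {"gripper":1,"linear":[0,0.03,0.16],"delta_rot":[0,0,0]},
    {"gripper":1,"linear":[0,0.07,0.16],"delta_rot":[0,0,0]},
    {"gripper":1,"linear":[0.002,0.11,0.16],"delta_rot":[0,0,0]},
    {"gripper":1,"linear":[0.004,0.15,0.155],"delta_rot":[0,0,0]},
  ],
)

```text
clock: 11.2
position: [0.6255, -0.153, 0.1673]
ee_rot: [0.0, 1.0, -0.001, 0.001]
contact_force: [1.0, -0.1, -2.1]
width: 0.0295
gripper_force: 40.0
```

>>> send_rows(
  increments=[
    {"gripper":1,"linear":[0,0.04,0],"delta_rot":[0,0,0]},
    {"gripper":1,"linear":[0,0.065,0],"delta_rot":[0,0,0]},
    {"gripper":1,"linear":[0,0.076,0],"delta_rot":[0,0,0]},
    {"gripper":1,"linear":[0,0.076,-0.01],"delta_rot":[0,0,0]},
    {"gripper":1,"linear":[0,0.076,-0.02],"delta_rot":[0,0,0]},
    {"gripper":1,"linear":[0,0.076,-0.026],"delta_rot":[0,0,0]},
    {"gripper":1,"linear":[0,0.076,-0.028],"delta_rot":[0,0,0]},
  ],
)

```text
clock: 11.9
position: [0.6246, -0.0794, 0.1365]
ee_rot: [-0.0, 1.0, -0.001, -0.001]
contact_force: [-0.2, -0.4, -1.7]
width: 0.0294
gripper_force: 40.0
```

>>> send_rows(
  increments=[
    {"gripper":1,"linear":[0,0,-0.004],"delta_rot":[0,0,0]},
    {"gripper":1,"linear":[0,0,-0.007],"delta_rot":[0,0,0]},
    {"gripper":1,"linear":[0,0,-0.008],"delta_rot":[0,0,0]},
    {"gripper":1,"linear":[0,0,-0.008],"delta_rot":[0,0,0]},
  ],
)

```text
clock: 12.3
position: [0.6254, -0.0782, 0.1303]
ee_rot: [0.0, 1.0, -0.0, -0.0]
contact_force: [-0.3, -0.6, -1.7]
width: 0.0295
gripper_force: 40.0
```

```bash
python3 - <<'E'
from h import *
print(get_state()["contact_force"])
a=grab("scene");b=grab("side")
A=a["pixels"][160:280,230:410];B=b["pixels"][150:270,200:340]
cv2.imwrite("pics/m6.png",cv2.resize(np.hstack([A,B]),None,fx=2.4,fy=2.4,interpolation=cv2.INTER_CUBIC))
E
```

```text
[-0.28666552 -0.5510784  -1.70231785]
```

View pics/m6.png

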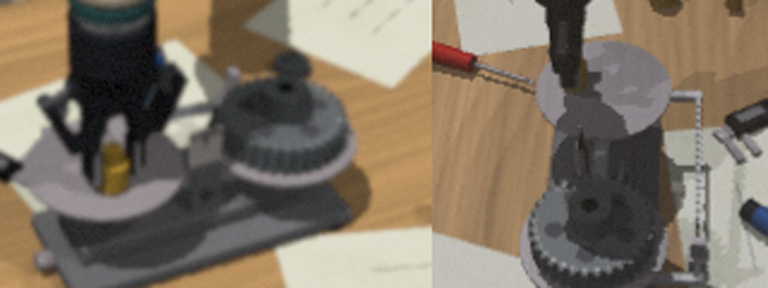

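The gear is on the left pan, and the 200 g weight hangs just above the back half of the right pan.

>>> send_rows(
  increments=[
    {"gripper":1,"linear":[0,0,-0.001],"delta_rot":[0,0,0]},
    {"gripper":1,"linear":[0,0,-0.002],"delta_rot":[0,0,0]},
    {"gripper":1,"linear":[0,0,-0.0025],"delta_rot":[0,0,0]},
    {"gripper":1,"linear":[0,0,-0.0025],"delta_rot":[0,0,0]},
  ],
)

```text
clock: 12.8
position: [0.6256, -0.0781, 0.1282]
ee_rot: [0.0, 1.0, -0.0, 0.0]
contact_force: [0.5, 0.3, 0.5]
width: 0.0292
gripper_force: 40.1
```

>>> send_rows(
  increments=[
    {"gripper":0.25,"linear":[0,0,0],"delta_rot":[0,0,0]},
    {"gripper":0,"linear":[0,0,0],"delta_rot":[0,0,0]},
    {"gripper":-0.3,"linear":[0,0,0],"delta_rot":[0,0,0]},
    {"gripper":-0.3,"linear":[0,0,0],"delta_rot":[0,0,0]},
    {"gripper":-0.3,"linear":[0,0,0.02],"delta_rot":[0,0,0]},
    {"gripper":-0.3,"linear":[0,0,0.06],"delta_rot":[0,0,0]},
    {"gripper":-0.3,"linear":[0,0,0.1],"delta_rot":[0,0,0]},
  ],
)

```text
clock: 13.5
position: [0.6248, -0.078, 0.2281]
ee_rot: [-0.0, 1.0, -0.0, -0.001]
contact_force: [0.4, -0.1, -0.4]
width: 0.0558
gripper_force: 0.0
```

>>> send_rows(
  increments=[
    {"gripper":-0.5,"linear":[-0.02,-0.04,0],"delta_rot":[0,0,0]},
    {"gripper":-0.5,"linear":[-0.05,-0.075,0],"delta_rot":[0,0,0]},
    {"gripper":-0.5,"linear":[-0.08,-0.11,0],"delta_rot":[0,0,0]},
    {"gripper":-0.5,"linear":[-0.11,-0.15,0],"delta_rot":[0,0,0]},
    {"gripper":-0.5,"linear":[-0.14,-0.19,-0.02],"delta_rot":[0,0,0]},
    {"gripper":-0.5,"linear":[-0.17,-0.225,-0.05],"delta_rot":[0,0,0]},
    {"gripper":-0.5,"linear":[-0.187,-0.255,-0.08],"delta_rot":[0,0,0]},
    {"gripper":-0.5,"linear":[-0.187,-0.259,-0.12],"delta_rot":[0,0,0]},
  ],
)

```text
clock: 14.3
position: [0.4373, -0.3416, 0.1086]
ee_rot: [0.003, 1.0, -0.002, 0.002]
contact_force: [0.7, 0.2, -0.8]
width: 0.0639
gripper_force: 0.0
```

>>> send_rows(
  increments=[
    {"gripper":-0.5,"linear":[0,0,-0.03],"delta_rot":[0,0,0]},
    {"gripper":-0.5,"linear":[0,0,-0.04],"delta_rot":[0,0,0]},
    {"gripper":-0.5,"linear":[0,0,-0.04],"delta_rot":[0,0,0]},
  ],
)

```text
clock: 14.6
position: [0.4378, -0.3364, 0.0667]
ee_rot: [-0.001, 1.0, -0.0, -0.001]
contact_force: [-0.4, 0.3, 0.8]
width: 0.0641
gripper_force: 0.0
```

```bash
python3 - <<'E'
from h import *
s=get_state();print(s["clock"],s["position"])
w=grab("wrist","w7.png")
hsv=cv2.cvtColor(w["pixels"],cv2.COLOR_BGR2HSV)
m=cv2.inRange(hsv,(18,130,60),(32,255,255));n,l,st,c=cv2.connectedComponentsWithStats(m)
print([(st[i].tolist(),c[i].round(1).tolist()) for i in range(1,n) if st[i][4]>100])
print(proj(w,(.438,-.337,.037)),proj(w,(.438,-.337,.023)),proj(w,(.438,-.337,0)))
a=grab("scene");hs=cv2.cvtColor(a["pixels"],cv2.COLOR_BGR2HSV)
m=cv2.inRange(hs[200:260,230:320],(18,130,60),(32,255,255));ys,xs=np.nonzero(m);print(len(xs),xs.mean()+230,ys.mean()+200,xs.min()+230,xs.max()+230,ys.min()+200,ys.max()+200,proj(a,(.625,-.078,.115)),proj(a,(.625,-.078,.159)))
E
```

```text
14.6 [ 0.43777392 -0.3364036   0.06669854]
[([271, 28, 91, 92, 6404], [316.9, 73.6]), ([269, 212, 39, 53, 1597], [288.4, 237.8])]
[286.04289537 248.89897542] [286.01790289 238.66983632] [285.98298763 224.45480988]
208 276.40865384615387 231.04326923076923 270 282 221 240 [276.81885541 238.50708672] [276.70841174 222.7367013 ]
```

>>> send_rows(
  increments=[
    {"gripper":-0.5,"linear":[0,0,-0.025],"delta_rot":[0,0,0]},
    {"gripper":-0.4,"linear":[0,0,-0.048],"delta_rot":[0,0,0]},
    {"gripper":0.1,"linear":[0,0,-0.058],"delta_rot":[0,0,0]},
    {"gripper":0.3,"linear":[0,0,-0.058],"delta_rot":[0,0,0]},
    {"gripper":1,"linear":[0,0,-0.058],"delta_rot":[0,0,0]},
    {"gripper":1,"linear":[0,0,-0.058],"delta_rot":[0,0,0]},
    {"gripper":1,"linear":[0,0,-0.058],"delta_rot":[0,0,0]},
    {"gripper":1,"linear":[0,0,-0.058],"delta_rot":[0,0,0]},
  ],
  newtons=40,
)

```text
clock: 15.5
position: [0.4391, -0.3377, 0.0109]
ee_rot: [0.001, 1.0, -0.0, 0.001]
contact_force: [0.2, 0.8, 3.4]
width: 0.0221
gripper_force: 39.5
```

>>> send_rows(
  increments=[
    {"gripper":1,"linear":[0,0,0.02],"delta_rot":[0,0,0]},
    {"gripper":1,"linear":[0,0,0.06],"delta_rot":[0,0,0]},
    {"gripper":1,"linear":[0,0,0.1],"delta_rot":[0,0,0]},
    {"gripper":1,"linear":[0,0,0.14],"delta_rot":[0,0,0]},
    {"gripper":1,"linear":[0.02,0.03,0.17],"delta_rot":[0,0,0]},
    {"gripper":1,"linear":[0.04,0.07,0.18],"delta_rot":[0,0,0]},
    {"gripper":1,"linear":[0.06,0.11,0.18],"delta_rot":[0,0,0]},
    {"gripper":1,"linear":[0.08,0.15,0.18],"delta_rot":[0,0,0]},
  ],
)

```text
clock: 16.3
position: [0.519, -0.1858, 0.1908]
ee_rot: [0.0, 1.0, -0.001, 0.001]
contact_force: [0.1, 0.9, -1.5]
width: 0.0217
gripper_force: 39.4
```

>>> send_rows(
  increments=[
    {"gripper":1,"linear":[0.02,0.04,0],"delta_rot":[0,0,0]},
    {"gripper":1,"linear":[0.035,0.08,0],"delta_rot":[0,0,0]},
    {"gripper":1,"linear":[0.042,0.105,-0.01],"delta_rot":[0,0,0]},
    {"gripper":1,"linear":[0.042,0.108,-0.03],"delta_rot":[0,0,0]},
    {"gripper":1,"linear":[0.042,0.108,-0.045],"delta_rot":[0,0,0]},
    {"gripper":1,"linear":[0.042,0.108,-0.053],"delta_rot":[0,0,0]},
    {"gripper":1,"linear":[0.042,0.108,-0.053],"delta_rot":[0,0,0]},
  ],
)

```text
clock: 17.0
position: [0.5594, -0.0789, 0.1357]
ee_rot: [-0.0, 1.0, -0.0, -0.001]
contact_force: [1.3, -0.3, -0.5]
width: 0.022
gripper_force: 39.5
```

>>> send_rows(
  increments=[
    {"gripper":1,"linear":[0,0,-0.004],"delta_rot":[0,0,0]},
    {"gripper":1,"linear":[0,0,-0.007],"delta_rot":[0,0,0]},
    {"gripper":1,"linear":[0,0,-0.0085],"delta_rot":[0,0,0]},
    {"gripper":1,"linear":[0,0,-0.0095],"delta_rot":[0,0,0]},
    {"gripper":1,"linear":[0,0,-0.0098],"delta_rot":[0,0,0]},
  ],
)

```text
clock: 17.5
position: [0.5604, -0.0792, 0.1272]
ee_rot: [0.0, 1.0, -0.0, 0.0]
contact_force: [-0.2, 0.3, -1.2]
width: 0.0224
gripper_force: 39.5
```

>>> send_rows(
  increments=[
    {"gripper":1,"linear":[0,0,-0.0005],"delta_rot":[0,0,0]},
    {"gripper":1,"linear":[0,0,-0.001],"delta_rot":[0,0,0]},
    {"gripper":1,"linear":[0,0,-0.001],"delta_rot":[0,0,0]},
  ],
)

```text
clock: 17.8
position: [0.5605, -0.0792, 0.1262]
ee_rot: [0.0, 1.0, -0.0, 0.0]
contact_force: [-0.4, -0.2, -0.6]
width: 0.0221
gripper_force: 39.5
```

>>> send_rows(
  increments=[
    {"gripper":1,"linear":[0,0,-0.0007],"delta_rot":[0,0,0]},
    {"gripper":0.4,"linear":[0,0,-0.0007],"delta_rot":[0,0,0]},
    {"gripper":0.2,"linear":[0,0,-0.0007],"delta_rot":[0,0,0]},
    {"gripper":-0.1,"linear":[0,0,-0.0007],"delta_rot":[0,0,0]},
    {"gripper":-0.1,"linear":[0,0,-0.0007],"delta_rot":[0,0,0]},
    {"gripper":-0.1,"linear":[0,0,0.02],"delta_rot":[0,0,0]},
    {"gripper":-0.1,"linear":[0,0,0.06],"delta_rot":[0,0,0]},
    {"gripper":-0.1,"linear":[0,0,0.1],"delta_rot":[0,0,0]},
  ],
)

```text
clock: 18.6
position: [0.5598, -0.0789, 0.2265]
ee_rot: [-0.0, 1.0, -0.0, -0.001]
contact_force: [0.6, -0.3, 0.5]
width: 0.0465
gripper_force: 0.0
```

>>> send_rows(
  increments=[
    {"gripper":-0.1,"linear":[0,0,0.02],"delta_rot":[0,0,0]},
    {"gripper":0.4,"linear":[-0.02,0.04,0.02],"delta_rot":[0,0,0]},
    {"gripper":0.4,"linear":[-0.04,0.08,0.02],"delta_rot":[0,0,0]},
    {"gripper":0.4,"linear":[-0.05,0.0995,0.02],"delta_rot":[0,0,0]},
    {"gripper":0.4,"linear":[-0.05,0.0995,0.02],"delta_rot":[0,0,0]},
    {"gripper":0.4,"linear":[-0.05,0.0995,0.02],"delta_rot":[0,0,0]},
  ],
)

```text
clock: 19.2
position: [0.5107, 0.0204, 0.2463]
ee_rot: [0.0, 1.0, 0.0, 0.001]
contact_force: [0.2, -0.8, 0.6]
width: 0.0257
gripper_force: 0.0
```

```bash
python3 - <<'E'
from h import *
s=get_state();print(s["clock"],s["position"],s["width"])
w=grab("wrist");
cv2.imwrite("pics/w8.png",cv2.resize(w["pixels"],(800,600)))
print(proj(w,(.593,.0205,.163)),proj(w,(.593,.0205,.143)),proj(w,(.488,.1155,.10)))
E
```

```text
19.2 [0.51065901 0.02036622 0.24632711] 0.02572079836469625
[284.58244162  96.07556762] [284.58030839  95.86404401] [181.39461687 215.62437494]
```

View pics/w8.png

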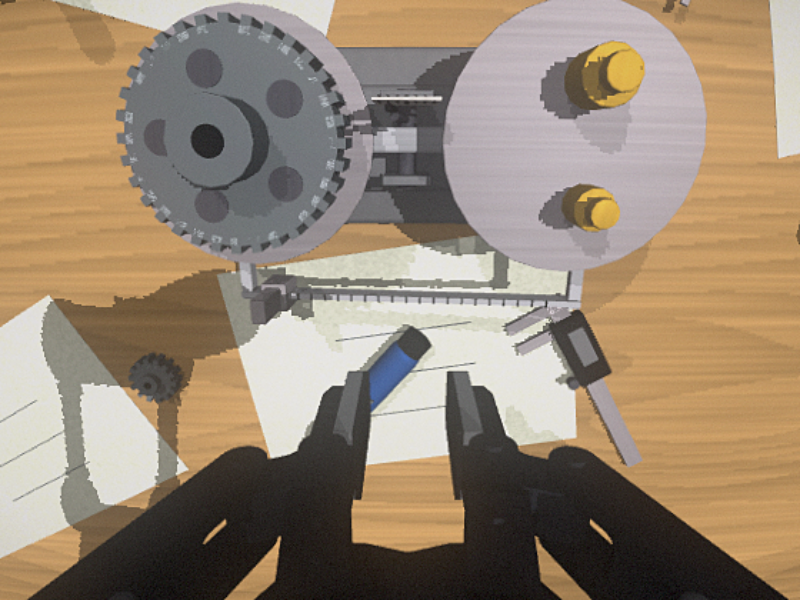

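The 200 g and 100 g weights stand upright on the right pan, and the gear sits hub up on the left pan. The beam leans left, and the poise tab is at about (264,308) in this 800 px view. I'm straddling the tab with the fingers apart, so one pad pushes it either way.

>>> send_rows(
  increments=[
    {"gripper":0.15,"linear":[-0.015,0.04,0],"delta_rot":[0,0,0]},
    {"gripper":0.15,"linear":[-0.0247,0.08,-0.01],"delta_rot":[0,0,0]},
    {"gripper":0.15,"linear":[-0.0247,0.093,-0.04],"delta_rot":[0,0,0]},
    {"gripper":0.15,"linear":[-0.0247,0.093,-0.08],"delta_rot":[0,0,0]},
    {"gripper":0.15,"linear":[-0.0247,0.093,-0.1],"delta_rot":[0,0,0]},
    {"gripper":0.15,"linear":[-0.0247,0.093,-0.1],"delta_rot":[0,0,0]},
  ],
)

```text
clock: 19.85
position: [0.4841, 0.1123, 0.1429]
ee_rot: [0.001, 1.0, -0.001, -0.003]
contact_force: [0.3, 0.0, 0.3]
width: 0.0364
gripper_force: 0.0
```

```bash
python3 - <<'E'
from h import *
s=get_state();print(s["clock"],s["position"],s["width"])
w=grab("wrist","w9.png")
for y in(.1205,.1105,.1155):print(proj(w,(.488,y,.100)))
b=grab("side")
A=w["pixels"][150:400,100:480]
cv2.imwrite("pics/m9.png",cv2.resize(A,(760,500)))
E
```

```text
19.85 [0.48411733 0.11234934 0.14291047] 0.036388443493495154
[271.16356896 233.35537435]
[287.87096655 233.32020854]
[279.51675646 233.33892529]
```

View pics/m9.png

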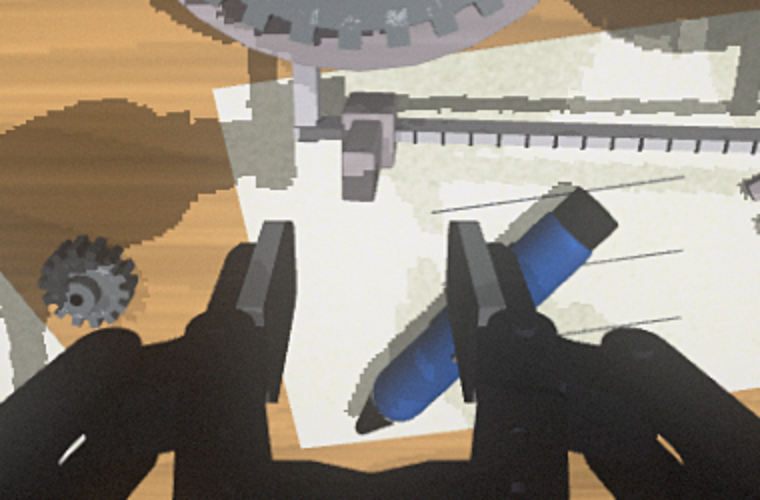

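The tab's top is at crop (360,175), which is (280,237) in the full picture. That matches the prediction and lies centred between the pads. I'm going down and pushing about 40 mm.

>>> send_rows(
  increments=[
    {"gripper":0.15,"linear":[0.001,0.001,-0.03],"delta_rot":[0,0,0]},
    {"gripper":0.15,"linear":[0.001,0.001,-0.057],"delta_rot":[0,0,0]},
    {"gripper":0.15,"linear":[0.001,0.001,-0.057],"delta_rot":[0,0,0]},
  ],
)

```text
clock: 20.25
position: [0.4858, 0.1137, 0.0879]
ee_rot: [0.0, 1.0, -0.001, -0.002]
contact_force: [-1.1, -0.7, 0.3]
width: 0.0363
gripper_force: 0.0
```

>>> send_rows(
  increments=[
    {"gripper":0.15,"linear":[0,-0.012,0],"delta_rot":[0,0,0]},
    {"gripper":0.15,"linear":[0,-0.025,0],"delta_rot":[0,0,0]},
    {"gripper":0.15,"linear":[0,-0.038,0],"delta_rot":[0,0,0]},
    {"gripper":0.15,"linear":[0,-0.047,0],"delta_rot":[0,0,0]},
    {"gripper":0.15,"linear":[0,-0.052,0],"delta_rot":[0,0,0]},
    {"gripper":0.15,"linear":[0,-0.052,0],"delta_rot":[0,0,0]},
  ],
)

```text
clock: 20.85
position: [0.4868, 0.0614, 0.0893]
ee_rot: [0.0, 1.0, -0.001, 0.0]
contact_force: [0.2, -0.5, -0.1]
width: 0.0359
gripper_force: 0.0
```

```bash
python3 - <<'E'
from h import *
s=get_state();print(s["clock"],s["position"],s["width"],s["contact_force"])
w=grab("wrist","w10.png");a=grab("scene","s10.png");b=grab("side","d10.png")
for n,i in (("w",w),("a",a),("b",b)):print(n,proj(i,(.593,.0205,.163)),proj(i,(.593,.0205,.143)),proj(i,(.488,.0755,.1)))
A=cv2.resize(a["pixels"][170:250,280:360],(400,400),interpolation=cv2.INTER_CUBIC)
B=cv2.resize(w["pixels"][0:280,200:480],(400,400),interpolation=cv2.INTER_CUBIC)
cv2.imwrite("pics/m10.png",np.hstack([A,B]))
E
```

```text
20.85 [0.48676673 0.06137087 0.08931949] 0.035889753645932845 [ 0.20502275 -0.50084874 -0.08163273]
w [502.8524517  -25.26619599] [4.53719117e+02 2.57562459e-01] [253.66455731 286.23936874]
a [311.95315156 202.05658554] [311.6438472 209.221811 ] [312.56596816 194.02296283]
b [267.16749148 200.9531102 ] [267.48291849 206.34234481] [309.66763276 235.8622127 ]
```

View pics/m10.png

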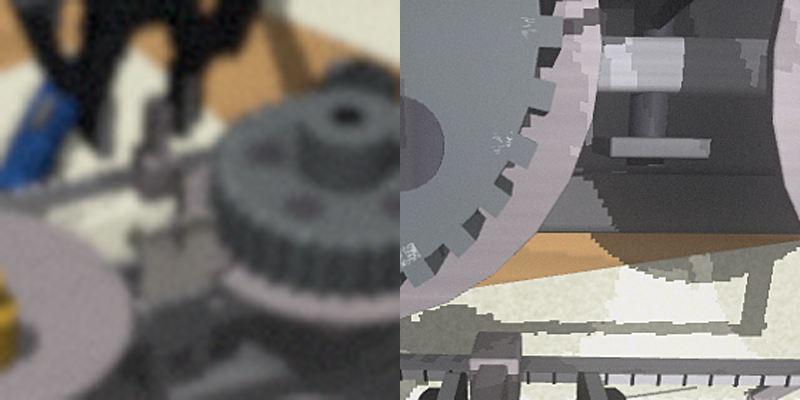

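The left half of the picture shows the poise moved along the beam with the left pad against it. The right half confirms that only one pad touches the tab. I've now viewed 11 pictures, one over the limit, so from here I'll measure numerically only. Next I push to about 65 mm and go to the viewing pose.

>>> send_rows(
  increments=[
    {"gripper":0.15,"linear":[0,-0.01,0],"delta_rot":[0,0,0]},
    {"gripper":0.15,"linear":[0,-0.02,0],"delta_rot":[0,0,0]},
    {"gripper":0.15,"linear":[0,-0.025,0],"delta_rot":[0,0,0]},
    {"gripper":0.15,"linear":[0,-0.025,0],"delta_rot":[0,0,0]},
    {"gripper":0.15,"linear":[0,-0.02,0],"delta_rot":[0,0,0]},
    {"gripper":0.15,"linear":[0,-0.013,0],"delta_rot":[0,0,0]},
    {"gripper":0.15,"linear":[0,-0.013,0.04],"delta_rot":[0,0,0]},
    {"gripper":0.15,"linear":[0,-0.013,0.085],"delta_rot":[0,0,0]},
  ],
)

```text
clock: 21.8
position: [0.4851, 0.0505, 0.1734]
ee_rot: [-0.0, 1.0, 0.0, -0.003]
contact_force: [1.6, 0.4, -0.1]
width: 0.0363
gripper_force: 0.0
```

>>> send_rows(
  increments=[
    {"gripper":0.15,"linear":[0.01,-0.01,0.04],"delta_rot":[0,0,0]},
    {"gripper":0.15,"linear":[0.02,-0.025,0.072],"delta_rot":[0,0,0]},
    {"gripper":0.15,"linear":[0.0245,-0.028,0.072],"delta_rot":[0,0,0]},
    {"gripper":0.15,"linear":[0.0245,-0.028,0.072],"delta_rot":[0,0,0]},
    {"gripper":0.15,"linear":[0.0245,-0.028,0.072],"delta_rot":[0,0,0]},
    {"gripper":0.15,"linear":[0.0245,-0.028,0.072],"delta_rot":[0,0,0]},
  ],
)

```text
clock: 22.4
position: [0.5098, 0.0222, 0.2443]
ee_rot: [-0.0, 1.0, 0.0, -0.002]
contact_force: [-0.3, 0.8, -0.2]
width: 0.0363
gripper_force: 0.0
```

```bash
cat > tilt.py <<'E'
from h import *
def pan(im,seed,z0,keep):
    g=cv2.GaussianBlur(im["pixels"],(3,3),0);m=np.zeros((422,562),np.uint8)
    cv2.floodFill(g,m,seed,0,(4,4,4),(4,4,4),cv2.FLOODFILL_MASK_ONLY|(255<<8))
    m=cv2.morphologyEx(m[1:-1,1:-1],cv2.MORPH_CLOSE,np.ones((5,5)))
    c=max(cv2.findContours(m,0,cv2.CHAIN_APPROX_NONE)[0],key=cv2.contourArea)[:,0];c=c[(c[:,1]>4)&keep(c)]
    P=np.array([onz(im,p,z0)[:2] for p in c]);s0=np.array([.592,-.075]) 
    P=P[abs(np.linalg.norm(P-s0,axis=1)-.0735)<.008]
    for _ in range(8):
        s=np.linalg.lstsq(np.c_[2*P,np.ones(len(P))],(P**2).sum(1),rcond=None)[0];r=np.sqrt(s[2]+s[0]**2+s[1]**2)
        e=np.linalg.norm(P-s[:2],axis=1)-r;P=P[abs(e)<max(.0008,2*e.std())]
    h=im["Twc"][2,3]; z=h-(h-z0)*.07315/r
    return s[:2].round(4),r.round(5),len(P),z.round(4)
if __name__=="__main__":
    s=get_state();print(s["clock"],s["position"],s["contact_force"])
    w=grab("wrist","wt%d.png"%(s["clock"]*100))
    print("right pan",pan(w,(360,90),.104,lambda c:c[:,0]>0))
    # poise tab: pinkish light-grey blob on beam rows ; print dark pixels near pointer
    p=w["pixels"].max(2).astype(int)
    T=w["Twc"];print(proj(w,(.593,.0205,.163)),proj(w,(.488,.0505,.112)))
    box=p[60:105,245:325]
    for r in range(0,45,3):print(60+r,' '.join('%3d'%v for v in box[r,::3]))
E
python3 tilt.py
python3 - <<'E'
import cv2
p=cv2.resize(cv2.imread('pics/w8.png'),(560,420)).max(2)[60:105,245:325]
for r in range(0,45,3):print(60+r,' '.join('%3d'%v for v in p[r,::3]))
E
```

```text
22.4 [0.50975696 0.02217171 0.24432499] [-0.26759541  0.78346391 -0.20767682]
right pan (array([ 0.5913, -0.0702]), np.float64(0.07039), 352, np.float64(0.0929))
[287.5584866   93.95257548] [252.59437144 219.47108078]
60 179 180 179 157 132 133 129 131  94  98  98  98  65  65  81  75  82 101 100  70  80  85  84  86  75 187 186
63 179 176 178 192 133 139 137 138 136 133 138 136 119 138 120 140 128 137 140 143 137  78  80  86 132 188 183
66 181 181 178 176 130 139 246 234 233 238 235 231 232 232 238 230 232 231 230 224 234 234 250  83 187 181 181
69 171 176 172 175 176 137 133  75  66  77  57  74  50  83  37  75  51  79  61  80  60  74  88  70 190 188 187
72 172 179 175 182 105  78  79  86  79  66  62  65  55  51  53  59  55  51  48  57  64  84  85 145 182 179 180
75 176 190 107  98 106  83  85  87  85  89  70  73  60  60  60  77  74  49  42  50  68  84  80 190 189 186 184
78 148 175 182 176 176  63  84  83  85  83  66  72  56  64  59  54  56  97 112  67  73  81  80 184 180 182 183
81 158 182 174 176 177  94  75  83  81  78  82  73  59  56  54  58  51  77  93  72  74  72  69 180 179 18
[... 1749 characters left out ...]
2  71  69  86 107 184 180 183 184
87 110 117 136 136 103  68  68  69  84  79  66  56  71  83  89  57  70  71  69  70  69  72 122 163 181 183 182
90 111  79  99 102 101  93  90 117 117 206 199 174 175 173 174 177  92  95  97  95  98  95 135 156 178 179 180
93  83 159 151  99  97  83 111 179 205 202 175 176 178 179 175 180  92  95  96  99  95  97 148 161 162 180 184
96 104 156 156 179 178 178 177 174 200 202 203 176 176 180 177 181  95  97  98  98  93  95 156 158 175 182 182
99  72 151 147 169 168 166 173 170 198 199 202 173 174 175 174 174  89  96  94  96  96  95 155 158 176 179 179
102  70 154 150 148 172 173 174 173 182 197 201 192 176 178 175 176  91  93  97  96  93 100 181 183 185 184 187
```

```bash
python3 - <<'E'
from tilt import *
w=grab("wrist","wt2.png")
# level of right pan in w8 for check
w8=dict(w);w8["pixels"]=cv2.resize(cv2.imread("pics/w8.png"),(560,420));T=w["Twc"].copy();T[:3,3]+=np.array([.51066,.02037,.24633])-get_state()["position"];w8["Twc"]=T
print(pan(w8,(360,90),.104,lambda c:c[:,0]>0),pan(w,(360,90),.104,lambda c:c[:,0]>0))
d=cv2.absdiff(w["pixels"],cv2.warpAffine(w8["pixels"],np.float32([[1,0,0],[0,1,0]]),(560,420))).max(2)
p=w["pixels"].max(2).astype(int)
for r in range(188,236,3):print(r,' '.join('%3d'%v for v in p[r,160:420:6]))
E
```

```text
(array([ 0.5901, -0.0763]), np.float64(0.07512), 430, np.float64(0.1114)) (array([ 0.5913, -0.0702]), np.float64(0.07039), 357, np.float64(0.0929))
188 125 150 154 140 169 207 217 217 212 222 222 213 128 109 109 215 217 215 221 207 217 225 214 232 231 230 231 232 231 229 228 221 215 120 110 224 219 220 207  81 190 180 173 174
191 142 179 134 244 219 219 217 201 235 233 218 123 111 120 119 210 212 211 219 213 221 218 225 234 232 232 229 233 234 233 235 234 223 124 191 215 222 215 214  84 187 176 176 175
194 141 176  96 147 235 227 226 125 115 112 222 113 115 115 114 119 122 119 110 232 131 126 148 136 146 148 160 160 142 145 146 120 112 123 113 218 218 213 212  99 183 165 169 169
197 146 206  85 144 149 114 113 117 117 120 121 116 118 115 120 107  90 104 122 115 117 125 106 134 136 145 145 140 141 142 242 139 113 118 212 214 223 224 230 114 211 183 179 185
200 143 103  88 143 146 114 112 117 118 116 125 122 122 118 115 108 108 104 222 226 226 230 228 238 238 244 246 246 248 226 193 161 126 131 121 119 114 109 104 137 211 192 184 191
203 141 114  75 144 143 145 117 122 122 123 119 123 
[... 1227 characters left out ...]
 139 233 231 233 230 220 208 231 222 220 217 221 183 182 219 217 217 225 219 220 219 220 223 222 162 216 215 221 215 170 176 174 165 234 153  51  71  70  61 185
227 115 146 153 154 236 228 230 230 230 214 219 222 225 218 224 222 182 182 223 222 222 123 234 225 217 109 201 224 219 229 233 236 236 162 171 173 233 126  67  71  73  68  67 202
230 115 144 144 140 229 231 231 229 231 217 219 223 221 223 222 218 182 178 214 224 115  87  69 238 237 233 232 232 231 232 233 234 232 180 173 233 231 145  84  73  74 142  63 209
233 121 147 144 216 229 230 232 230 231 230 218 221 224 219 219 234 244 195 142 240 130  69  78 140 231 232 232 231 231 231 232 231 232 191 233 231 142 182 114  69 148 130 111 209
```

>>> send_rows(
  increments=[
    {"gripper":0.15,"linear":[-0.015,0.015,-0.03],"delta_rot":[0,0,0]},
    {"gripper":0.15,"linear":[-0.024,0.025,-0.06],"delta_rot":[0,0,0]},
    {"gripper":0.15,"linear":[-0.024,0.025,-0.095],"delta_rot":[0,0,0]},
    {"gripper":0.15,"linear":[-0.024,0.025,-0.13],"delta_rot":[0,0,0]},
    {"gripper":0.15,"linear":[-0.024,0.025,-0.152],"delta_rot":[0,0,0]},
    {"gripper":0.15,"linear":[-0.024,0.025,-0.152],"delta_rot":[0,0,0]},
  ],
)

```text
clock: 23.1
position: [0.4838, 0.0468, 0.0908]
ee_rot: [-0.0, 1.0, 0.0, -0.004]
contact_force: [-1.1, -0.5, -0.6]
width: 0.0364
gripper_force: 0.0
```

>>> send_rows(
  increments=[
    {"gripper":0.15,"linear":[0,0.012,0],"delta_rot":[0,0,0]},
    {"gripper":0.15,"linear":[0,0.024,0],"delta_rot":[0,0,0]},
    {"gripper":0.15,"linear":[0,0.034,0],"delta_rot":[0,0,0]},
    {"gripper":0.15,"linear":[0,0.041,0],"delta_rot":[0,0,0]},
    {"gripper":0.15,"linear":[0,0.0445,0],"delta_rot":[0,0,0]},
    {"gripper":0.15,"linear":[0,0.0445,0],"delta_rot":[0,0,0]},
  ],
)

```text
clock: 23.7
position: [0.4874, 0.0917, 0.0944]
ee_rot: [-0.0, 1.0, 0.0, 0.0]
contact_force: [-0.5, -1.0, -0.5]
width: 0.0364
gripper_force: 0.0
```

>>> send_rows(
  increments=[
    {"gripper":0.15,"linear":[0,-0.006,0],"delta_rot":[0,0,0]},
    {"gripper":0.15,"linear":[0,-0.012,0],"delta_rot":[0,0,0]},
    {"gripper":0.15,"linear":[0,-0.012,0.03],"delta_rot":[0,0,0]},
    {"gripper":0.15,"linear":[0,-0.012,0.07],"delta_rot":[0,0,0]},
    {"gripper":0.15,"linear":[0.012,-0.03,0.11],"delta_rot":[0,0,0]},
    {"gripper":0.15,"linear":[0.024,-0.06,0.145],"delta_rot":[0,0,0]},
    {"gripper":0.15,"linear":[0.024,-0.0695,0.153],"delta_rot":[0,0,0]},
    {"gripper":0.15,"linear":[0.024,-0.0695,0.153],"delta_rot":[0,0,0]},
  ],
)

```text
clock: 24.5
position: [0.5119, 0.0196, 0.2482]
ee_rot: [0.0, 1.0, -0.002, 0.001]
contact_force: [-0.3, -0.3, -0.9]
width: 0.0364
gripper_force: 0.0
```

>>> send_rows(
  increments=[
    {"gripper":0.15,"linear":[0,0,0],"delta_rot":[0,0,0]},
    {"gripper":0.15,"linear":[0,0,0],"delta_rot":[0,0,0]},
    {"gripper":0.15,"linear":[0,0,0],"delta_rot":[0,0,0]},
    {"gripper":0.15,"linear":[0,0,0],"delta_rot":[0,0,0]},
  ],
)

```text
clock: 24.9
position: [0.5105, 0.0221, 0.2461]
ee_rot: [-0.0, 1.0, 0.0, -0.001]
contact_force: [-0.3, -0.2, 0.5]
width: 0.0362
gripper_force: 0.0
```

```bash
python3 tilt.py; python3 - <<'E'
from tilt import *
w=grab("wrist");p=w["pixels"].max(2).astype(int)
for r in range(206,240,3):print(r,' '.join('%3d'%v for v in p[r,180:280:4]))
for y in(.09,.085,.08,.075):print(y,proj(w,(.487,y,.112)))
E
```

```text
24.9 [0.51053795 0.02210329 0.246054  ] [-0.33021235 -0.23267162  0.46129715]
right pan (array([ 0.5912, -0.0738]), np.float64(0.07279), 416, np.float64(0.1026))
[287.43361146  95.46047853] [252.67566234 219.87307795]
60 178 173 178 104 116 123 122 117 120 124 123 121 126 130 125 126 123 128  85  82  84  89  84  82  88 136 187
63 179 175 178 190 134 134 136 135 133 134 135 140 140 139 136 143 145 141 146 145 114  82  79  81  83 191 183
66 179 182 177 178 134 137 120  75 113 110 100 123  73 127  44 132  52 127  70 137 105  91 102  83  72 182 182
69 178 180 178 177  85 138 106 104 111 142 143 147 139 157 155 169 164 175 158 184 194 212 173  84 169 191 187
72 174 171 179 176 206  77  74  80  81  81  80  80  77  82  64  58  86  83  88  83  90  85  82  81 192 188 187
75 180 180 185  99 111  79  83  84  79  82  70  74  58  59  50  61  62  73  74  69  76  83  87  89 183 184 185
78  83 105 104 101 104  63  77  83  83  84  71  71  56  55  65  77  66  66  73  73  71  87  84 135 183 186 184
81  78  92 137 138 141  80  66  80  86  82  68  74  54  56 101  87  67  77  68  76  72  86  82 170 184 18
[... 1465 characters left out ...]
21 221 223 216 224 223 218 219 217 222 218 216
227 146 233 232 228 230 230 231 232 222 113 117 113 226 223 207 219 221 222 222 220 219 220 225 222 218
230 135 230 229 231 230 232 232 230 233 102 112 148 234 232 232 233 218 229 224 225 223 223 230 234 236
233 207 228 230 230 230 231 230 232 232 231 231 234 233 233 231 230 233 231 223 229 236 189 116 175 218
236 231 232 230 230 233 229 232 231 230 231 231 231 230 233 233 242 180 118 179 222 228 225 215 218 149
239 228 228 230 231 230 230 232 231 232 230 233 229 230 231 234 235 235 231 232 231 222 213 230 148 119
0.09 [208.09129801 221.08268807]
0.085 [213.70261625 221.09038199]
0.08 [219.32255998 221.09752827]
0.075 [224.95043855 221.10412687]
```

```bash
cat > lvl.py <<'E'
from h import *
def edge(g,cols,r0,r1):
    out=[]
    for x in cols:
        p=g[r0:r1,x-1:x+2].mean(1); d=np.diff(p); k=int(np.argmin(d)); 
        lo=max(0,k-2);hi=min(len(d),k+3); wt=np.clip(-d[lo:hi],0,None); out.append(r0+.5+(wt*np.arange(lo,hi)).sum()/wt.sum())
    return np.array(out)
def pans(img):
    g=cv2.GaussianBlur(img,(3,3),0).mean(2)
    return edge(g,range(258,290,2),244,262),edge(g,range(345,368,2),222,242)
def meas(img,im,ref=cv2.imread("pics/scene0.png")):
    a,b=pans(ref),pans(img)
    out=[]
    for i,(y,x) in enumerate(((-.095,0),(.095,0))):
        P=np.array([.66,.0205+y,.104]);s=proj(im,P+[0,0,.005])[1]-proj(im,P-[0,0,.005])[1]
        d=b[i]-a[i];out.append((np.median(d)/s*10,d.round(1).tolist()))
    return out
if __name__=="__main__":
    s=get_state();a=grab("scene","sc%d.png"%(s["clock"]*100))
    for n,i in (("now",a["pixels"]),("p40",cv2.imread("pics/s10.png"))):
        m=meas(i,a);print(n,[(round(v,2),d) for v,d in m],"tilt",(m[1][0]-m[0][0])/2/95)
    print(pans(cv2.imread("pics/scene0.png")))
E
python3 lvl.py
```

```text
now [(np.float64(-0.39), [0.5, 0.1, 0.4, 0.0, 0.0, 0.1, 0.4, 0.5, 0.1, 0.2, 0.1, 0.1, 0.5, 0.1, 0.4, 0.1]), (np.float64(-0.11), [0.1, 0.0, -0.0, -0.0, 0.1, 0.0, -0.0, 0.0, -0.0, 0.1, 0.2, -0.0])] tilt 0.0015015591792929544
p40 [(np.float64(3.35), [-1.2, -1.2, -1.2, -1.2, -1.2, -1.1, -1.2, -1.2, -1.1, -1.1, -1.1, -1.2, -1.2, -1.2, -1.2, -1.4]), (np.float64(-4.19), [1.3, 1.4, 1.7, 1.7, 1.6, 1.3, 1.2, 1.5, 1.3, 1.5, 1.7, 1.2])] tilt -0.03970806284115093
(array([253.76473988, 254.47995283, 254.80512515, 255.41714614,
       255.55420992, 255.65266272, 255.76762246, 255.77895981,
       255.69534884, 255.58196721, 255.51415094, 255.36577993,
       254.70757021, 254.34125   , 253.64211886, 253.11570827]), array([232.49487179, 232.57275132, 232.66472114, 232.62879708,
       232.55812574, 232.5128655 , 232.31403941, 231.73589744,
       231.36103542, 230.7127031 , 229.85785953, 229.2996633 ]))
```

The scene camera, compared with its first level picture, puts the tilt at about +0.0015 rad. One confirmation with averaged pictures, including an independent pointer check.

```bash
python3 - <<'E'
from lvl import *
F=[grab("scene") for _ in range(8)]
print([round((lambda m:(m[1][0]-m[0][0])/2/95)(meas(f["pixels"],f)),4) for f in F])
m=np.mean([f["pixels"].astype(float) for f in F],0).astype(np.uint8);q=meas(m,F[0]);print(q[0][0],q[1][0],(q[1][0]-q[0][0])/190)
# pointer above plate in scene: dark column between rows 198..207, reference vs now
r=cv2.imread("pics/scene0.png")
for n,i in(("ref",r),("now",m)):
    g=i.mean(2)
    for row in range(198,212,2):print(n,row,g[row,302:324].astype(int).tolist())
W=[grab("wrist") for _ in range(4)];w=np.mean([x["pixels"].astype(float) for x in W],0).max(2)
print(proj(W[0],(.593,.0205,.163)))
for row in range(62,72):print(row,w[row,255:320:2].astype(int).tolist())
s=get_state();print(s["clock"],s["qd"].round(3))
E
```

```text
[np.float64(0.0025), np.float64(0.0016), np.float64(0.0014), np.float64(0.0017), np.float64(0.0013), np.float64(0.0016), np.float64(0.0016), np.float64(0.002)]
-0.39298034231851847 -0.05313777930539192 0.0017886450684901397
ref 198 [207, 205, 209, 205, 208, 210, 210, 209, 209, 206, 206, 205, 205, 200, 197, 191, 186, 174, 155, 134, 118, 117]
ref 200 [207, 208, 207, 205, 203, 202, 202, 195, 188, 184, 176, 162, 158, 148, 130, 123, 121, 115, 111, 119, 128, 136]
ref 202 [197, 187, 179, 170, 156, 154, 146, 128, 119, 120, 114, 106, 100, 97, 99, 97, 105, 116, 129, 137, 138, 143]
ref 204 [133, 118, 115, 111, 101, 100, 101, 99, 98, 103, 107, 101, 98, 112, 133, 137, 136, 137, 139, 140, 141, 142]
ref 206 [98, 97, 104, 111, 122, 131, 140, 148, 159, 168, 173, 154, 118, 128, 161, 163, 149, 141, 140, 141, 142, 142]
ref 208 [134, 146, 159, 173, 182, 191, 198, 203, 205, 207, 200, 173, 126, 117, 142, 146, 142, 142, 142, 141, 144, 140]
ref 210 [164, 172, 181, 185, 185, 185, 188, 193, 201, 196, 190, 163, 113, 105, 131, 142, 141, 140, 139, 141, 142, 143]
now 198 [211, 211, 210, 210, 211, 209, 196, 161, 11
[... 1695 characters left out ...]
73, 185]
68 [106, 135, 134, 146, 163, 166, 142, 171, 187, 176, 195, 196, 176, 201, 202, 187, 202, 213, 204, 203, 217, 199, 190, 214, 216, 195, 208, 215, 96, 84, 77, 180, 181]
69 [174, 136, 134, 137, 240, 240, 239, 241, 243, 243, 239, 238, 241, 236, 237, 243, 242, 235, 236, 239, 236, 236, 233, 232, 235, 241, 239, 249, 101, 83, 72, 189, 186]
70 [220, 132, 134, 129, 236, 234, 231, 232, 235, 231, 228, 230, 229, 226, 231, 237, 232, 221, 225, 228, 226, 224, 222, 222, 231, 236, 233, 246, 93, 81, 76, 191, 188]
71 [198, 132, 132, 132, 53, 46, 43, 59, 53, 36, 61, 59, 34, 59, 63, 39, 44, 64, 58, 57, 67, 61, 49, 71, 74, 59, 87, 94, 79, 83, 101, 191, 187]
25.65 [ 0.001 -0.     0.    -0.    -0.001  0.   ]
```

```bash
python3 -c "
from rig import sign_off
print(sign_off())"
```

```text
the job is handed in; nothing more can be done
None
```

I weighed the gear and handed the job in at about 26 s: gear hub up on the left pan, 200 g and 100 g weights on the right pan, and the poise at about 35 mm (a gear of roughly 337 g), with the beam measured level to about 0.002 rad; I viewed 11 pictures, one over the limit of 10.

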